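# Load the paper roll and clamp its spindle with the U-bolt

## Robot

A 6-joint arm with a two-finger parallel gripper is mounted at the origin on the work surface. World frame = base frame: x ahead of the robot, y to its left, z up, the work surface at z = 0. Lengths are in m, angles in degrees, forces in N, time in s.
With the tool pointing down it reaches from about 0.25 to 0.725 m from the base axis. Payload 9.7 kg.
Tool frame: the origin (TCP) lies on the centre line of the jaws, within the pads' length; the fingertips stand 14 mm ahead of it and the grasp point (between the pads) lies 5 mm behind it; z points along the fingers, y is the line along which they close (so a half turn about z gives the same grasp; the last joint's range is limited). The gripper opens to 85 mm and grips with 20 to 120 N. Pads are 22 mm wide; open, the fingers measure 114 mm over their backs; the gripper's body (76 mm by 85 mm) begins 54 mm behind the grasp point. The pads swing forward as they close: fully open they stand 13 mm farther back than shut.
Start: joints at [-72.193, 4.979, 10.078, 95.1, 0, 90], TCP at [0.168, -0.524, 0.245] pointing down, gripper open.
Joint ranges: [-179.16, 179.16], [-48.56, 103.87], [-65.8, 70.77], [-126.05, 130.52], [-82.76, 87.17], [-180, 180]. Speed limits (degrees/s): [127.2, 127.2, 147.25, 180, 180, 180].

## Interface

Orientations are given as [roll, pitch, yaw] about the fixed x, y, z axes, in that order (R = Rz(yaw) Ry(pitch) Rx(roll)).
In Python, from workcell import bot, camera, get_calibration, ticket gives the robot as it stands. The module is installed in compiled form; this text tells all that it offers.
- The arm moves only by the tool send_rows, never from a script. Its arguments are lists of equal length, an entry for each row: "linear": the shift along the tool's x, y, z in m, a list of three; "twist": the turn, a rotation vector about the tool's x, y, z in units of 10 degrees (1.0 is 10 degrees), a list of three; "gripper": the opening in per cent of the stroke, from 0 (shut) to 100 (fully open). In form: {"linear": [[x, y, z], ...], "twist": [[wx, wy, wz], ...], "gripper": [gripper, ...]}. A call has 1 to 8 rows; each row shifts and turns the commanded pose from where the row before left it, along the tool's axes as they then stand; what a row does not reach is not made up. A row lasts 1/8 s, in which the tool goes at most 62.5 mm and 10.7 degrees, less where a joint would pass 70% of its speed; a pose out of reach is approached as far as the arm can. A call with a gripper value outside its range is refused whole. The fingers move at their own pace and stop on an object; "grip_force" is the grip in N (left out, the last holds). Time passes only in rows, so rows that do not move let the fingers close. It gives the time, the measured TCP pose, the force, the opening and the grip force at its end, in the units of the state.
- bot.get_obs(): the state, without advancing time (a new reading comes with each control period).
- camera(name): name is "scene" or "top" or "wrist"; returns the picture (420x560x3 uint8, red, green, blue); there is no depth.
- get_calibration(name): a dict with "fx", "fy", "cx", "cy" (pixels), "origin" and "orientation" of the camera in the world; the wrist camera has in their place "hand_eye" (4x4, takes a point from camera to tool coordinates, whose origin is the TCP and whose axes are the flange's). Camera axes: x right, y down, z forward; pixel columns grow to the right and rows downward; lengths in m; the calibration is good to about 2 mm. A picture is of the moment at which its call begins: read the wrist's pose just before it. get_calibration takes no time and is no camera call.
- ticket.job_done(): hands the job in; it is judged then, once.
The state is a dict: "time": time; "q": joint angles; "qd": joint speeds; "joint_efforts": joint torques, N m; "ee_pos": TCP position; "tcp_rot": TCP orientation; "wrist_force": force on the tool from outside, world axes, zero at the start; "torque": the same for the moment, N m; "opening": finger opening in m; "grasp_force": force on a finger pad.
Only numpy, scipy, OpenCV 4.12 (cv2) and the standard library are available. Lean on these libraries where they do the work, as an engineer would, in place of code of your own. Each camera call takes 0.05 s, during which the arm holds its last target. There are 200 camera calls.

## Task

Load the paper holder on the lettering bench: lift the drawing-paper roll out of its wooden trough and lower it gently into the holder so that its spindle tube lies down in the V cradles at both ends. Then take the large steel U-bolt out of the slotted block and set it over the spindle at the clamp end, both legs down through the two holes of the bracket plate, until its bow sits on the tube; the nuts come later. Leave the small brass U-bolt in its block and do not knock over or shift anything else on the bench.

Things in the scene. Friction and masses are not known exactly. Their poses are not given: they have to be found in the camera images.
- roll_mid (a point): Centre of the drawing-paper roll: white roll 50 mm diameter, 140 mm long, tight on an aluminium spindle tube 22 mm diameter, 310 mm long, bare for 85 mm at each end. The point is on the axis, half-way along; its y axis runs along the spindle (both ends alike). About 0.3 kg. It lies level, axis 45 mm above the bench. Grip it across the middle of the paper from above.
- trough: Low wooden V trough the roll lies in, fixed: 110 mm long along its y, 48 mm wide and 29 mm high, so it is narrower than the roll. Origin under its centre, on the bench.
- holder: Paper holder, fixed: wooden base 100 (its x) by 310 (its y) by 10 mm, two grey uprights with notched cheeks whose V cradles open upwards, 45 degrees a side, rims at x = +/-15 mm, cheeks 44 mm wide. Origin on the bench; y runs along the spindle, clamp bracket at the -y end. Cradles at y = -140 and -90 (both on the bracket) and +115 mm, 8 to 12 mm thick. Tear-off bar at x = -46 mm, 47 mm high.
- seat (a point): Where the roll's middle belongs in the holder: on the axis of the seated spindle, 110 mm above the bench, straight above the holder's origin. Axes as the holder (y along the spindle). Up to 12 mm either way along y is well; beyond 16 mm the paper would foul the cradle.
- clamp (a point): On the upper face of the bracket plate, midway between its two holes, 84 mm above the bench, 115 mm from the seat towards the holder's -y. Axes as the holder. Holes at x = +17 and -17 mm, 11 mm diameter, countersunk; plate 6 mm thick, free below down to the base. The seated spindle's axis is 26 mm above this point; cradles 25 mm to either side along y reach up to that axis.
- ubolt_mid (a point): Large steel U-bolt standing legs down in a slot of the block: 8 mm rod, legs 34 mm apart between centres (42 over the outside, 26 inside), 80 mm high, round bow on top, tapered leg ends, about 0.07 kg. Point midway between the legs, half-way up (40 mm from leg ends and top); x from leg to leg, z up. Legs may swap holes. Fully home, this point is 5 mm above point clamp.
- block: Hardwood block, fixed: 70 (its x, along the slots) by 100 (its y) by 40 mm high, origin under its centre on the bench. Two slots at y = -26 and +26 mm, 48 mm long, 9.5 mm wide, 30 mm deep; one holds the large U-bolt, the other the small one, which is which varies. 50 mm of the large U-bolt and 34 mm of the small one show above the block.
- small_mid (a point): Small brass U-bolt, 32 mm over the outside and 64 mm high, standing in the block's other slot; too narrow for this spindle, leave it. This point is midway between its legs, half-way up.
- brush_jar: Bystander: blue pot 72 mm wide and 105 mm high with brushes standing up to 202 mm above the bench, between robot and holder. Origin under its centre.
- paint_pot: Bystander: teal plastic paint pot, 78 mm wide at the rim, 95 mm high, behind the holder. Origin under its centre.
- ink_bottle: Bystander: amber ink bottle, 44 mm wide, 62 mm high, standing close beside the paper roll (as little as 30 mm from the paper) on the trough's +x side. Origin under its centre.
- tape: Bystander: yellow roll of tape lying flat, 84 mm wide, 25 mm high, to the right in front of the holder. Origin under its centre.
- spanner: Bystander: spanner lying on the bench at the robot's far right. Origin under it.
- medium_jar: Bystander: green glass jar with a white lid, 56 mm wide, 75 mm high, standing close to the block on its +x side (as little as 30 mm from the large U-bolt's leg). Origin under its centre.

How it is judged:
By the outcome, as a careful person would: the job done as asked, in the order asked, and still so for the second after the job is handed in, with the robot touching nothing.
It also fails if it takes over 64 s, if anything falls off the work surface, if the arm or the gripper's body presses on something with over 40 N, if the wrist force passes 120 N, or if a joint passes its speed limit or range.

## Working session

There is one attempt and no reset: what is moved stays moved. The work goes in short steps, Python scripts to look and compute and a tool call to move; the robot and the scene stay as the last step left them, time stands still between calls to the robot, and variables do not carry over. Pictures are saved under pics/ and viewed, at most 10 in all, crops included, and the job is handed in when it is done.

Besides the shell and the picture viewer there is one more tool, called in YAML: its name, and indented under it one key for each argument. send_rows: Moves the arm, as the interface text tells. Its arguments: {"type":"object","properties":{"linear":{"type":"array"},"twist":{"type":"array"},"gripper":{"type":"array"},"grip_force":{"type":"number"}},"required":["linear","twist","gripper"]}

```bash
mkdir -p pics; cat > h.py <<'E'
import numpy as np, cv2
from scipy.spatial.transform import Rotation as R
from workcell import bot, camera, get_calibration, ticket
def snap(n,f):
    im=camera(n); cv2.imwrite(f'pics/{f}.png',im[:,:,::-1]); return im
def cam(n,obs=None):
    c=get_calibration(n)
    K=np.array([[c['fx'],0,c['cx']],[0,c['fy'],c['cy']],[0,0,1]])
    if 'hand_eye' in c:
        o=obs or bot.get_obs(); T=np.eye(4); T[:3,:3]=R.from_euler('xyz',o['tcp_rot'],degrees=True).as_matrix(); T[:3,3]=o['ee_pos']
        T=T@np.array(c['hand_eye']); return K,T[:3,:3],T[:3,3]
    ori=np.array(c['orientation'],float)
    Rm=ori if ori.shape==(3,3) else R.from_euler('xyz',ori,degrees=True).as_matrix()
    return K,Rm,np.array(c['origin'])
def atz(C,uv,z):
    K,Rm,o=C; d=Rm@np.linalg.inv(K)@np.array([*uv,1.]); return o+d*(z-o[2])/d[2]
def proj(C,p):
    K,Rm,o=C; q=K@(Rm.T@(np.asarray(p)-o)); return q[:2]/q[2]
E
python3 - <<'E'
from h import *
print(bot.get_obs())
for n in('scene','top','wrist'): print(n,get_calibration(n))
a=snap('scene','s0'); b=snap('top','t0'); snap('wrist','w0')
cv2.imwrite('pics/t0b.png',cv2.resize(b[:,:,::-1],(800,600),interpolation=cv2.INTER_CUBIC))
E
```

```text
{'time': 0.0, 'q': array([-7.21925722e+01,  5.01088857e+00,  1.00347933e+01,  9.50987699e+01,
        1.36348537e-03,  9.00011234e+01]), 'qd': array([-0.04197052, -0.0099309 ,  0.0403893 , -0.0088558 ,  0.05331849,
        0.07027522]), 'joint_efforts': array([ 1.66430687e-03, -5.20389640e+01,  4.64805043e+01,  1.63925753e-02,
        9.71462782e-05,  1.76288773e-05]), 'ee_pos': array([ 0.16814424, -0.52345372,  0.24458812]), 'tcp_rot': array([-1.79925135e+02, -1.36201633e-03,  1.78063026e+01]), 'wrist_force': array([ 0.01031776, -0.60157716,  0.12274141]), 'torque': array([-0.02392656,  0.0535001 , -0.00964058]), 'grasp_force': 0.0, 'opening': 0.08511881621453554}
scene {'fx': 397.46639605484233, 'fy': 397.46639605484233, 'cx': 275.2864154130629, 'cy': 210.81250787864306, 'origin': array([0.9771465 , 0.68698251, 0.87755043]), 'orientation': array([-133.42362361,    1.04587358,  150.32695266])}
top {'fx': 476.182746781157, 'fy': 476.182746781157, 'cx': 273.3861612718133, 'cy': 213.90250440658716, 'origin': array([ 0.39955508, -0.00823294,  1.33221938]), 'orientation': array([-171.98945818,   -0.7253683 ,  -91.67725071])}
wrist {'fx': 308.2585205390837, 'fy': 308.2585205390837, 'cx': 281.6103885140755, 'cy': 211.8427995837003, 'hand_eye': array([[ 5.71652637e-04, -9.59487502e-01, -2.81750610e-01,
         7.20028479e-02],
       [ 9.99999825e-01,  5.05433824e-04,  3.07701550e-04,
         1.58122217e-04],
       [-1.52829503e-04, -2.81750737e-01,  9.59487623e-01,
        -1.29895351e-01],
       [ 0.00000000e+00,  0.00000000e+00,  0.00000000e+00,
         1.00000000e+00]])}
```

View pics/t0b.png

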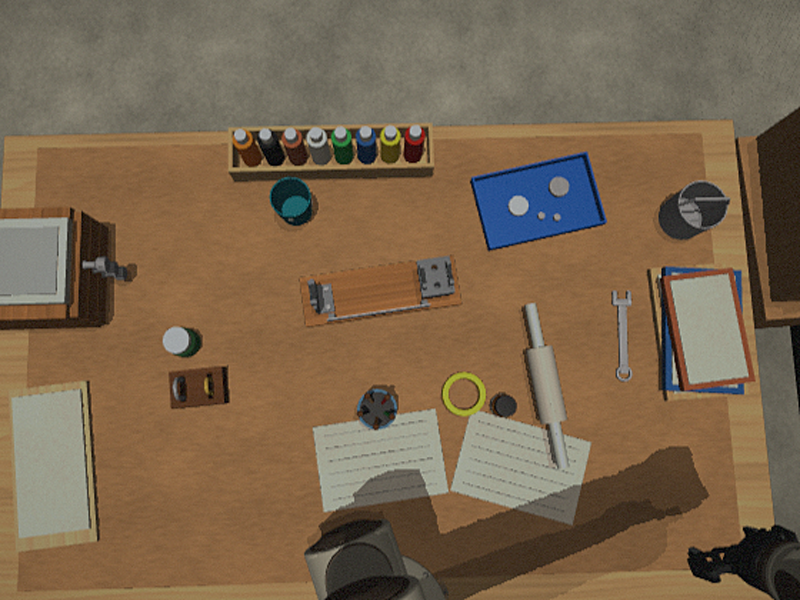

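View pics/s0.png

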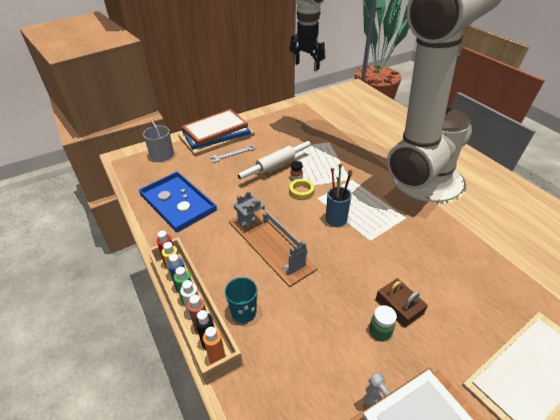

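The top view (scaled by 1.4286) shows the roll's spindle from (530,306) to (563,467). The holder base has corners near (299,279), (457,256), (462,302) and (305,326), with the clamp bracket at (436,278) on its right. The steel U-bolt is at (179,387), the brass one at (209,384), the jar at (180,341) and the ink bottle at (504,404).

```bash
python3 - <<'E'
from h import *
C=cam('top'); s=1/1.42857
f=lambda u,v,z:atz(C,((u+.5)*s-.5,(v+.5)*s-.5),z)
a=f(530.5,306,.045);b=f(563,467,.045);print('roll',a,b,(a+b)/2,np.linalg.norm(a-b),np.degrees(np.arctan2(*(a-b)[1::-1])))
c=[f(*p,.01) for p in((299,279),(457,256),(462,302),(305,326))];print('holder',np.array(c),np.mean(c,0))
d=(c[0]+c[3]-c[1]-c[2])/2;print(np.linalg.norm(d),np.degrees(np.arctan2(d[1],d[0])))
print('holes',f(432,280,.084),f(444,279,.084))
c=[f(*p,.04) for p in((169,372),(227,367),(228,403),(171,408))];print('block',np.array(c),np.mean(c,0));d=(c[0]+c[3]-c[1]-c[2])/2;print(np.linalg.norm(d),np.degrees(np.arctan2(d[1],d[0])))
for n,u,v,z in(('steel',179,387,.085),('brass',209,384,.07),('jar',177,341,.075),('ink',504,405,.06),('brushpot',377,407,.12),('tape',464,395,.025)):print(n,f(u,v,z))
E
python3 - <<'E'
import cv2
b=cv2.imread('pics/t0.png')
x=cv2.resize(b[170:235,200:330],(800,400),interpolation=cv2.INTER_CUBIC)
cv2.imwrite('pics/crop.png',x)
E
```

```text
roll [ 0.57239517 -0.2974645   0.045     ] [ 0.2694866  -0.34041662  0.045     ] [ 0.42094088 -0.31894056  0.045     ] 0.3059386945403561 8.070676023205326
holder [[ 0.64333101  0.14879996  0.01      ]
 [ 0.68126727 -0.16483359  0.01      ]
 [ 0.58874573 -0.17072265  0.01      ]
 [ 0.54985838  0.13809219  0.01      ]] [ 0.6158006  -0.01216602  0.01      ]
0.3135856624195471 97.03595733617564
holes [ 0.62111525 -0.10745302  0.084     ] [ 0.62240302 -0.12991977  0.084     ]
block [[0.46638574 0.39163778 0.04      ]
 [0.47266743 0.28272607 0.04      ]
 [0.40526468 0.2805769  0.04      ]
 [0.3991134  0.38684101 0.04      ]] [0.43585781 0.33544544 0.04      ]
0.10776735800888392 93.30690410603698
steel [0.43640953 0.35922081 0.085     ]
brass [0.44074027 0.30881268 0.07      ]
jar [0.52120089 0.36701706 0.075     ]
ink [ 0.38654957 -0.23408408  0.06      ]
brushpot [0.39025841 0.00095705 0.12      ]
tape [ 0.40729648 -0.16483029  0.025     ]
```

send_rows:
  linear:
    - [0,0,0]
    - [0.04,-0.024,0]
    - [0.04,-0.024,0]
    - [0.04,-0.024,0]
    - [0.04,-0.024,0]
    - [0.04,-0.024,0]
    - [0.04,-0.024,0]
    - [0.039,-0.024,0]
  twist:
    - [0,0,0.98]
    - [0,0,0]
    - [0,0,0]
    - [0,0,0]
    - [0,0,0]
    - [0,0,0]
    - [0,0,0]
    - [0,0,0]
  gripper: [75,75,75,75,75,75,75,75]
  grip_force: 50

```text
time: 1.15
ee_pos: [0.4221, -0.3172, 0.2451]
tcp_rot: [-180.0, 0.0, 8.0]
wrist_force: [0.6, -0.0, -0.0]
opening: 0.0644
grasp_force: 0.0
```

send_rows:
  linear:
    - [0,0,0]
    - [0,0,0]
  twist:
    - [0,0,0]
    - [0,0,0]
  gripper: [75,75]

```text
time: 1.4
ee_pos: [0.4209, -0.3184, 0.2451]
tcp_rot: [-180.0, 0.0, 8.0]
wrist_force: [-0.7, -0.0, 1.1]
opening: 0.064
grasp_force: 0.0
```

```bash
python3 - <<'E'
from h import *
o=bot.get_obs();print(o['ee_pos'],o['tcp_rot'],o['wrist_force'],o['opening'])
C=cam('wrist',o);snap('wrist','w1');snap('scene','s1')
for z,p in((.045,[.42,-.319]),(.045,[.387,-.234])):print(proj(C,[*p,z]))
E
```

```text
[ 0.42086657 -0.31844956  0.24507868] [-1.79989292e+02  3.30850799e-02  8.04133642e+00] [-0.66241885 -0.0237862   1.05090827] 0.0639561129438238
[281.86862989 190.74872301]
[202.06390665 208.98346063]
```

View pics/w1.png

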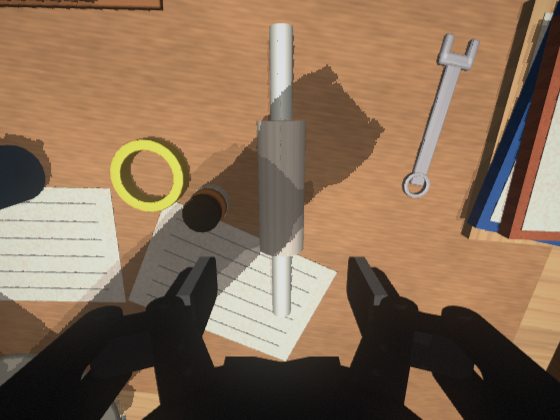

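The wrist view shows the spindle's ends at (281.5,25) and (282,317), with the paper spanning v≈121–253. The axis is vertical in the picture, so it lines up with the tool, and the ink bottle is at (205,209).

```bash
python3 - <<'E'
from h import *
C=cam('wrist');f=lambda u,v,z:atz(C,(u,v),z)
a=f(281.5,26,.045);b=f(282,317,.045);print(a,b,(a+b)/2,np.linalg.norm(a-b),np.degrees(np.arctan2(*(a-b)[1::-1])))
m=(a+b)/2-bot.get_obs()['ee_pos'];print(R.from_euler('xyz',[180,0,8.04],degrees=True).inv().apply(m))
a=f(281.5,121,.07);b=f(281.5,254,.07);print('paper',(a+b)/2,np.linalg.norm(a-b)); print('ink',f(205,209,.06))
E
```

```text
[ 0.5776112  -0.29707738  0.045     ] [ 0.26114843 -0.34203079  0.045     ] [ 0.41937982 -0.31955408  0.045     ] 0.3196396337209024 8.084752780125994
[-0.00110875  0.00037032  0.20023887]
paper [ 0.42412276 -0.31858285  0.07      ] 0.13712663089631008
ink [ 0.39192078 -0.24101051  0.06      ]
```

send_rows:
  linear:
    - [0,0,0.035]
    - [0,0,0.035]
    - [0,0,0.035]
    - [0,0,0.035]
    - [0,0,0.025]
    - [0,0,0.015]
    - [0,0,0.015]
    - [0,0,0.008]
  twist:
    - [0,0,0]
    - [0,0,0]
    - [0,0,0]
    - [0,0,0]
    - [0,0,0]
    - [0,0,0]
    - [0,0,0]
    - [0,0,0]
  gripper: [75,75,75,75,75,75,75,75]

```text
time: 2.5
ee_pos: [0.421, -0.3187, 0.0419]
tcp_rot: [180.0, -0.0, 8.0]
wrist_force: [-0.3, 0.3, -0.1]
opening: 0.064
grasp_force: 0.0
```

send_rows:
  linear:
    - [0,0,0]
    - [0,0,0]
    - [0,0,0]
    - [0,0,0]
    - [0,0,0]
    - [0,0,0]
    - [0,0,0]
  twist:
    - [0,0,0]
    - [0,0,0]
    - [0,0,0]
    - [0,0,0]
    - [0,0,0]
    - [0,0,0]
    - [0,0,0]
  gripper: [75,40,40,40,40,40,40]
  grip_force: 50

```text
time: 3.38
ee_pos: [0.4213, -0.3177, 0.0434]
tcp_rot: [-179.9, -0.1, 8.0]
wrist_force: [-2.3, 5.9, 4.5]
opening: 0.0487
grasp_force: 52.5
```

send_rows:
  linear:
    - [0,0,-0.01]
    - [0,0,-0.02]
    - [0,0,-0.03]
    - [0,0,-0.035]
    - [0,0,-0.035]
    - [0,0,-0.035]
    - [0,0,-0.03]
    - [0,0,-0.015]
  twist:
    - [0,0,0]
    - [0,0,0]
    - [0,0,0]
    - [0,0,0]
    - [0,0,0]
    - [0,0,0]
    - [0,0,0]
    - [0,0,0]
  gripper: [40,40,40,40,40,40,40,40]

```text
time: 4.38
ee_pos: [0.4213, -0.3187, 0.2544]
tcp_rot: [179.9, -0.1, 8.0]
wrist_force: [0.3, -1.3, -4.0]
opening: 0.0485
grasp_force: 52.6
```

```bash
python3 - <<'E'
from h import *
o=bot.get_obs();print(o['ee_pos'],o['tcp_rot'],o['wrist_force'],o['torque'],o['opening'],o['q'])
t=np.array([.6158,-.0122,.25]);print(R.from_euler('xyz',[180,0,97],degrees=True).inv().apply(t-o['ee_pos']))
E
```

```text
[ 0.42134913 -0.3187188   0.25441236] [ 1.79893874e+02 -9.23586741e-02  8.00347171e+00] [ 0.2928464  -1.29178547 -4.01581001] [-0.01438806 -0.04466077 -0.00969432] 0.04845687920735733 [-3.70998896e+01  2.05566327e+00  8.02768171e+00  9.58316511e+01
 -9.48203105e-03  1.34896713e+02]
[0.28053646 0.23035671 0.00441236]
```

send_rows:
  linear:
    - [0,0,0]
    - [0,0,0]
    - [0,0,0]
    - [0,0,0]
    - [0,0,0]
    - [0,0,0]
    - [0,0,0]
    - [0,0,0]
  twist:
    - [0,0,-0.5]
    - [0,0,-0.9]
    - [0,0,-0.9]
    - [0,0,-0.9]
    - [0,0,-0.9]
    - [0,0,-0.9]
    - [0,0,-0.9]
    - [0,0,-0.9]
  gripper: [40,40,40,40,40,40,40,40]

```text
time: 5.38
ee_pos: [0.4209, -0.3184, 0.2517]
tcp_rot: [-179.9, -0.0, 76.3]
wrist_force: [-0.5, 0.5, -4.1]
opening: 0.0484
grasp_force: 52.5
```

send_rows:
  linear:
    - [0,0,0]
    - [0,0,0]
    - [0,0,0]
    - [0.03,0.01,0]
    - [0.035,0.03,0]
    - [0.035,0.03,0]
    - [0.035,0.03,0]
    - [0.035,0.03,0]
  twist:
    - [0,0,-0.9]
    - [0,0,-0.9]
    - [0,0,-0.3]
    - [0,0,0]
    - [0,0,0]
    - [0,0,0]
    - [0,0,0]
    - [0,0,0]
  gripper: [40,40,40,40,40,40,40,40]

```text
time: 6.38
ee_pos: [0.5299, -0.1325, 0.2518]
tcp_rot: [-180.0, -0.0, 97.0]
wrist_force: [-0.1, 0.1, -4.0]
opening: 0.0487
grasp_force: 52.8
```

send_rows:
  linear:
    - [0.035,0,0]
    - [0.035,0,0]
    - [0.025,0,0]
    - [0,0,0]
    - [0,0,0]
  twist:
    - [0,0,0]
    - [0,0,0]
    - [0,0,0]
    - [0,0,0]
    - [0,0,0]
  gripper: [40,40,40,40,40]

```text
time: 7.0
ee_pos: [0.5178, -0.0399, 0.252]
tcp_rot: [-180.0, 0.0, 97.0]
wrist_force: [-0.4, -0.3, -4.5]
opening: 0.0488
grasp_force: 53.2
```

```bash
python3 - <<'E'
from h import *
o=bot.get_obs();print(o['ee_pos'],o['tcp_rot'],o['wrist_force'],o['torque'],o['opening'],o['q'])
C=cam('wrist',o);im=snap('wrist','w2');b=snap('top','t2');
for l in ([.6158,-.0122],):
  for dx,dy,z in((.05,.155,.01),(-.05,.155,.01),(.05,-.155,.01),(-.05,-.155,.01),(.017,-.115,.084),(-.017,-.115,.084),(.015,.115,.114),(-.015,.115,.114)):
    a=np.radians(7);p=[l[0]+dx*np.cos(a)-dy*np.sin(a),l[1]+dx*np.sin(a)+dy*np.cos(a),z];print(dx,dy,proj(C,p).round(1),proj(cam('top'),p).round(1))
E
```

```text
[ 0.51778775 -0.03987432  0.2520105 ] [-1.79975296e+02  1.26571876e-02  9.70135077e+01] [-0.44662674 -0.27277895 -4.47749341] [0.02292521 0.00823168 0.02773833] 0.04878453853394149 [-4.39457482e+00  9.27138836e-01  6.60667108e+00  9.57012446e+01
 -1.72934581e-02  7.85919235e+01]
0.05 0.155 [422.6  24.6] [209.5 194. ]
-0.05 0.155 [328.8  24.5] [214.3 228.9]
0.05 -0.155 [392.8 284.1] [318. 178.]
-0.05 -0.155 [318.7 284. ] [323.8 212.5]
0.017 -0.115 [389.7 285.8] [308.2 186.3]
-0.017 -0.115 [358.3 285.7] [310.2 198.7]
0.015 0.115 [429.5  42.5] [221.8 197.7]
-0.015 0.115 [391.1  42.5] [223.4 209. ]
```

View pics/w2.png

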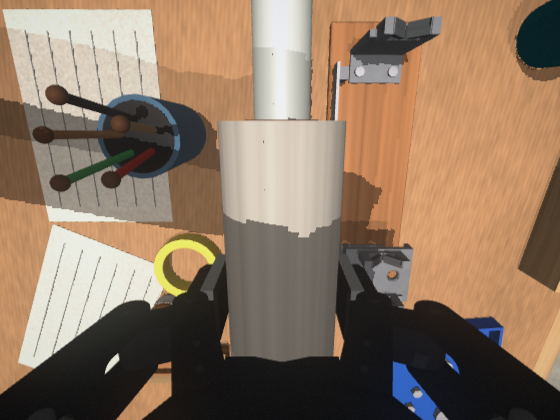

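The holder's far edge is at v≈22, with corners at (331,22) and (424,22), close to the prediction. The visible hole is at about (392,274), some 12 px from the prediction, so I need a closer look.

```bash
python3 - <<'E'
import cv2,numpy as np
w=cv2.imread('pics/w2.png')[230:330,330:430]; t=cv2.imread('pics/t0.png')[170:235,200:335]
a=cv2.resize(w,(400,400),interpolation=cv2.INTER_CUBIC)
w2=cv2.imread('pics/w2.png')[0:100,320:450]
c=cv2.resize(w2,(390,300),interpolation=cv2.INTER_CUBIC)
b=cv2.resize(t,(540,260),interpolation=cv2.INTER_CUBIC)
o=np.zeros((600,800,3),np.uint8); o[:300,:390]=c; o[:400,400:]=a; o[340:600,:540][:, :]=np.where(True,b,b); o[:400,400:]=a
cv2.imwrite('pics/c2.png',o)
E
```

```text
(no output)
```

View pics/c2.png

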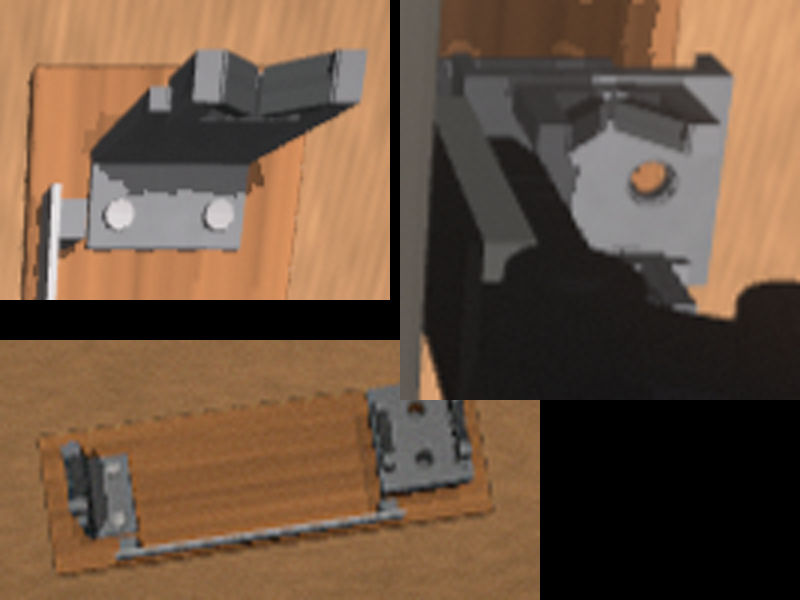

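The crops give finer positions. In the top picture the holes are at (303.7,187.0) and (306.2,199.5). In the wrist picture the visible hole is at (392.3,274.7), and the +y cradle's V rims are at (394,25) and (432.7,25). All of these lie about 11 mm further along +y than the base centre suggests.

```bash
python3 - <<'E'
from h import *
o=bot.get_obs();C=cam('wrist',o);T=cam('top')
h=[atz(T,p,.084) for p in((303.75,187.),(306.2,199.5))];print('top holes',h,np.mean(h,0),np.linalg.norm(h[0]-h[1]))
print('wrist hole',atz(C,(392.3,274.7),.084))
r=[atz(C,p,.1094) for p in((394,25),(432.7,25))];print('cradle rims',r,np.mean(r,0),np.linalg.norm(r[0]-r[1]))
r=[atz(C,p,.1094) for p in((385,25),(441.7,25))];print('cheeks',np.mean(r,0),np.linalg.norm(r[0]-r[1]))
E
```

```text
top holes [array([ 0.64498893, -0.11236555,  0.084     ]), array([ 0.61097725, -0.11759652,  0.084     ])] [ 0.62798309 -0.11498103  0.084     ] 0.03441158613609924
wrist hole [ 0.64643518 -0.11138353  0.084     ]
cradle rims [array([0.58791841, 0.1131756 , 0.1094    ]), array([0.61795755, 0.11686042, 0.1094    ])] [0.60293798 0.11501801 0.1094    ] 0.03026430443068964
cheeks [0.60293799 0.11501801 0.1094    ] 0.04434072509613671
```

send_rows:
  linear:
    - [0.007,0.026,0]
    - [0.007,0.026,0]
    - [0.007,0.026,0]
    - [0.0072,0.0242,0]
    - [0,0,0.03]
    - [0,0,0.035]
    - [0,0,0.03]
    - [0,0,0.02]
  twist:
    - [0,0,0]
    - [0,0,0]
    - [0,0,0]
    - [0,0,0]
    - [0,0,0]
    - [0,0,0]
    - [0,0,0]
    - [0,0,0]
  gripper: [40,40,40,40,40,40,40,40]

```text
time: 8.1
ee_pos: [0.6153, -0.0001, 0.1351]
tcp_rot: [-179.9, -0.0, 96.9]
wrist_force: [0.3, 0.4, -3.4]
opening: 0.0488
grasp_force: 53.6
```

send_rows:
  linear:
    - [0,0,0.008]
    - [0,0,0]
    - [0,0,0]
  twist:
    - [0,0,0]
    - [0,0,0]
    - [0,0,0]
  gripper: [40,40,40]

```text
time: 8.48
ee_pos: [0.6163, 0.0007, 0.1304]
tcp_rot: [179.9, 0.0, 97.0]
wrist_force: [0.1, -0.4, -2.3]
opening: 0.0483
grasp_force: 53.6
```

```bash
python3 - <<'E'
from h import *
o=bot.get_obs();print(o['ee_pos'],o['tcp_rot'],o['wrist_force'],o['torque'])
C=cam('wrist',o);im=snap('wrist','w3');s=snap('scene','s3')
S=cam('scene');y=np.array([np.cos(np.radians(96.8)),np.sin(np.radians(96.8)),0])
for d in(-.155,-.115,.115,.155):print(d,proj(C,np.array([.616,.0008,.11])+d*y),proj(S,np.array([.616,.0008,.11])+d*y))
a=im[:,:,::-1];b=s[:,:,::-1]
q=np.zeros((600,800,3),np.uint8);q[:400,:400]=cv2.resize(a[0:150,200:350],(400,400),interpolation=3);q[:480,400:]=cv2.resize(b[170:290,220:320],(400,480),interpolation=3)
cv2.imwrite('pics/c3.png',q)
E
```

```text
[0.61628436 0.00071782 0.13043678] [1.79911620e+02 9.65959401e-03 9.69910540e+01] [ 0.0659099  -0.44959168 -2.3283576 ] [ 0.00455105 -0.08791705 -0.00369585]
-0.155 [279.66937384 470.77627059] [240.32069379 190.82664102]
-0.115 [279.80263275 425.55335936] [247.76161966 197.89462926]
0.115 [281.01172574  15.23402189] [297.22836138 244.88210842]
0.155 [ 281.3549146  -101.23098563] [307.20653277 254.36017598]
```

View pics/c3.png

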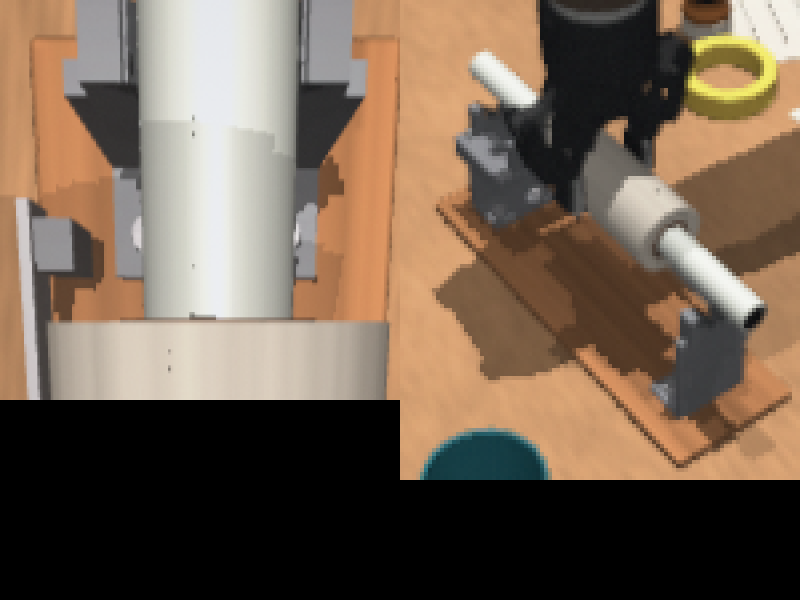

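The tube is centred over the +y cradle: its centre is at crop u≈218, against 215 for the cheeks. The clamp end lies over the bracket. I'll lower it gently.

send_rows:
  linear:
    - [0,0,0.004]
    - [0,0,0.004]
    - [0,0,0.004]
    - [0,0,0.003]
    - [0,0,0.003]
    - [0,0,0.001]
    - [0,0,0]
    - [0,0,0]
  twist:
    - [0,0,0]
    - [0,0,0]
    - [0,0,0]
    - [0,0,0]
    - [0,0,0]
    - [0,0,0]
    - [0,0,0]
    - [0,0,0]
  gripper: [40,40,40,40,40,40,40,40]

```text
time: 9.57
ee_pos: [0.6159, 0.0009, 0.1104]
tcp_rot: [180.0, -0.0, 97.0]
wrist_force: [-0.5, -0.2, -3.9]
opening: 0.0486
grasp_force: 53.6
```

send_rows:
  linear:
    - [0,0,0.001]
    - [0,0,0.001]
    - [0,0,0.001]
    - [0,0,0]
    - [0,0,0]
  twist:
    - [0,0,0]
    - [0,0,0]
    - [0,0,0]
    - [0,0,0]
    - [0,0,0]
  gripper: [40,40,40,40,40]

```text
time: 10.2
ee_pos: [0.6158, 0.0009, 0.1087]
tcp_rot: [179.9, 0.0, 97.0]
wrist_force: [-4.5, -1.0, 6.2]
opening: 0.0484
grasp_force: 54.9
```

send_rows:
  linear:
    - [0,-0.001,0]
    - [0,0,0]
    - [0,0,0]
    - [0,0,0]
    - [0,0,0]
    - [0,0,0]
  twist:
    - [0,0,0]
    - [0,0,0]
    - [0,0,0]
    - [0,0,0]
    - [0,0,0]
    - [0,0,0]
  gripper: [40,40,62,70,75,75]
  grip_force: 20

```text
time: 10.95
ee_pos: [0.6147, 0.0008, 0.1071]
tcp_rot: [-180.0, -0.0, 97.0]
wrist_force: [0.3, 0.3, -0.2]
opening: 0.0641
grasp_force: 0.0
```

send_rows:
  linear:
    - [0,0,-0.01]
    - [0,0,-0.02]
    - [0,0,-0.03]
    - [0,0,-0.035]
    - [0,0,-0.035]
    - [0,0,0]
    - [0,0,0]
  twist:
    - [0,0,0]
    - [0,0,0]
    - [0,0,0]
    - [0,0,0]
    - [0,0,0]
    - [0,0,0]
    - [0,0,0]
  gripper: [75,75,75,75,75,75,75]

```text
time: 11.82
ee_pos: [0.6148, 0.0008, 0.237]
tcp_rot: [-180.0, -0.0, 97.0]
wrist_force: [-0.4, 0.1, -0.1]
opening: 0.0637
grasp_force: 0.0
```

```bash
python3 - <<'E'
from h import *
o=bot.get_obs();print(o['ee_pos'],o['tcp_rot'],o['wrist_force'],o['torque'])
C=cam('wrist',o);im=snap('wrist','w4');s=snap('scene','s4')
q=np.zeros((600,800,3),np.uint8);q[:420,:560]=im[:,:,::-1];q[300:600,550:800]=cv2.resize(s[170:290,220:320,::-1],(250,300),interpolation=3)
cv2.imwrite('pics/c4.png',q)
y=np.array([np.cos(np.radians(96.8)),np.sin(np.radians(96.8)),0])
for d in(-.155,-.115,.115,.155):print(d,proj(C,np.array([.616,.0008,.11])+d*y))
E
```

```text
[0.61477195 0.0007711  0.23701466] [-1.79990998e+02 -1.08947868e-04  9.70030273e+01] [-0.44141407  0.09527385 -0.05614422] [0.0480192  0.01508224 0.03541182]
-0.155 [281.76365876 355.83373454]
-0.115 [281.93902266 321.72896952]
0.115 [283.27538403  61.83345608]
0.155 [283.5872272    1.18620637]
```

View pics/c4.png

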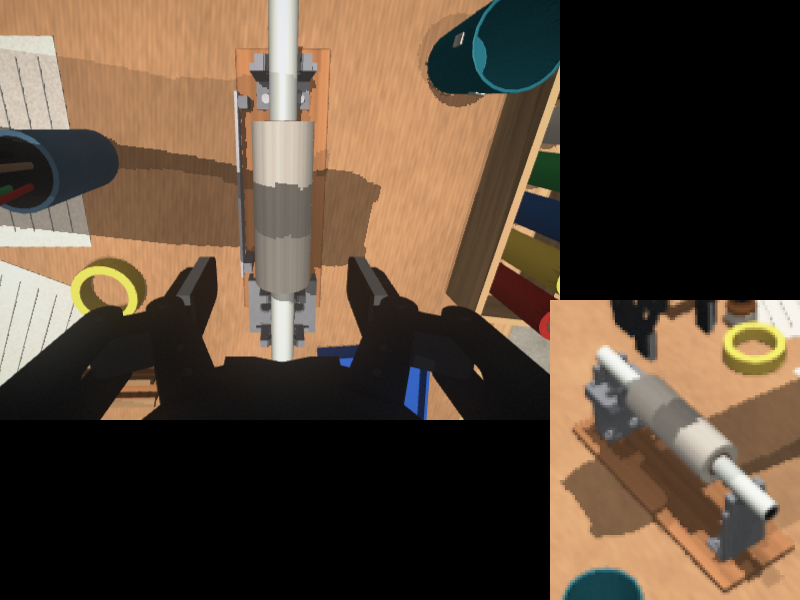

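The roll is seated: its tube is at u≈283 at both cradles (v 62–100 and v 355), as predicted. Next I move over the U-bolt block.

send_rows:
  linear:
    - [0.046,-0.0198,0]
    - [0.046,-0.0198,0]
    - [0.046,-0.0198,0]
    - [0.046,-0.0198,0]
    - [0.046,-0.0198,0]
    - [0.046,-0.0198,0]
    - [0.046,-0.0198,0]
    - [0.046,-0.0194,0]
  twist:
    - [0,0,0.37]
    - [0,0,0]
    - [0,0,0]
    - [0,0,0]
    - [0,0,0]
    - [0,0,0]
    - [0,0,0]
    - [0,0,0]
  gripper: [66,66,66,66,66,66,66,66]

```text
time: 12.92
ee_pos: [0.4318, 0.3586, 0.2363]
tcp_rot: [-179.9, 0.0, 93.3]
wrist_force: [0.4, 0.4, -1.2]
opening: 0.0564
grasp_force: 0.0
```

send_rows:
  linear:
    - [0,0,0.02]
    - [0,0,0.02]
    - [0,0,0]
    - [0,0,0]
  twist:
    - [0,0,0]
    - [0,0,0]
    - [0,0,0]
    - [0,0,0]
  gripper: [66,66,66,66]

```text
time: 13.42
ee_pos: [0.433, 0.3574, 0.1977]
tcp_rot: [-180.0, 0.0, 93.3]
wrist_force: [-0.7, 0.6, -0.1]
opening: 0.0565
grasp_force: 0.0
```

```bash
python3 - <<'E'
from h import *
o=bot.get_obs();print(o['ee_pos'],o['tcp_rot'],o['wrist_force'],o['q'])
np.save('o5.npy',np.r_[o['ee_pos'],o['tcp_rot']])
C=cam('wrist',o);im=snap('wrist','w5')
print(proj(C,[.436,.359,.09]),proj(C,[.44,.309,.074]))
w4=cv2.imread('pics/w4.png')
q=np.zeros((600,800,3),np.uint8);q[:420,:560]=im[:,:,::-1];q[:360,460:800]=cv2.resize(w4[265:355,240:325],(340,360),interpolation=3)
cv2.imwrite('pics/c5.png',q)
E
```

```text
[0.43299549 0.35735447 0.19765238] [-1.79997592e+02  3.60156923e-03  9.32944551e+01] [-0.72845685  0.60060916 -0.13095636] [ 3.95338313e+01  5.81601812e+00  5.69618645e+00  8.98842392e+01
 -1.48161923e-03  1.26239376e+02]
[284.9097932  212.19499272] [285.76448253 260.63306496]
```

View pics/c5.png

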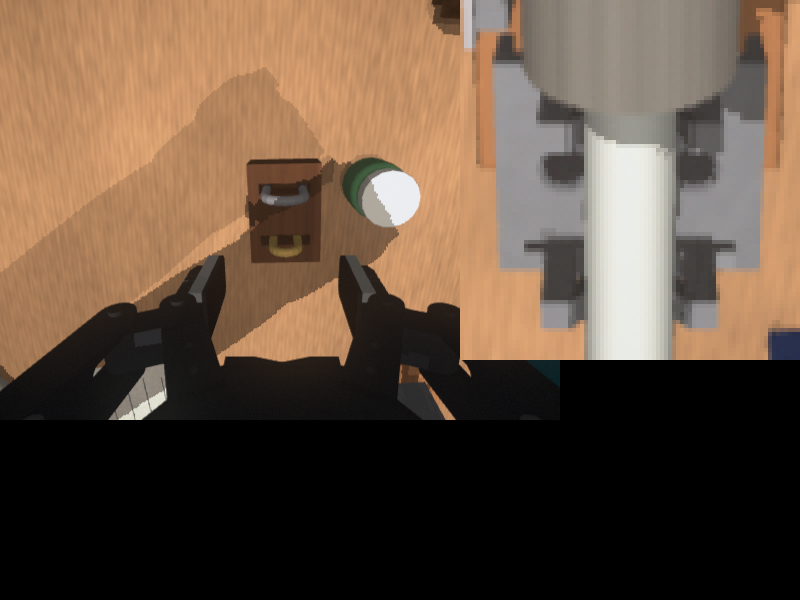

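In the w5 picture the block's top corners are near (248,162), (320,161), (321,261) and (251,262), and the steel bow runs from (261,187) to (308,187) with its crest at about (285,201). In the earlier clamp crop the two dark holes sit either side of the tube, at w4 pixels (265.5,307) and (299.2,307).

```bash
python3 - <<'E'
from h import *
o5=np.load('o5.npy');C=cam('wrist',dict(ee_pos=o5[:3],tcp_rot=o5[3:]))
c=[atz(C,p,.04) for p in((248,162),(320,161),(321,261),(251,262))];print('block',np.array(c).round(4),np.mean(c,0))
m=np.mean(c,0);d=(c[0]+c[1]-c[2]-c[3])/2;a=np.arctan2(d[1],d[0]);print(np.linalg.norm(d),np.degrees(a),'ubolt',m+.026*np.array([np.cos(a),np.sin(a),0]))
print('bow',atz(C,(285,201),.09),atz(C,(261,187),.07),atz(C,(308,187),.07),'jar',atz(C,(391,199),.075))
C4=cam('wrist',dict(ee_pos=[.61477195,.0007711,.23701466],tcp_rot=[-179.99,0,97.003]))
h=[atz(C4,p,.084) for p in((265.5,307),(299.25,307))];print('holes',h,np.mean(h,0))
im=cv2.imread('pics/w5.png')
g=im[155:265,245:325].astype(int);mx=g.max(2);mn=g.min(2)
mask=((mx-mn)<18)&(mx>75)&(mx<240);v,u=np.nonzero(mask);print('steel px',len(u),u.min()+245,u.max()+245,v.min()+155,v.max()+155,np.median(u)+245)
for r in range(v.min(),v.max()+1):
    uu=u[v==r]
    if len(uu):print(r+155,uu.min()+245,uu.max()+245,len(uu))
E
```

```text
block [[0.4003 0.3908 0.04  ]
 [0.4669 0.3956 0.04  ]
 [0.4774 0.2946 0.04  ]
 [0.4061 0.2893 0.04  ]] [0.43766139 0.34257731 0.04      ]
0.10154683301117709 94.60311829099253 ubolt [0.4355748  0.36849344 0.04      ]
bow [0.43550568 0.36826856 0.09      ] [0.41490482 0.37424436 0.07      ] [0.45482184 0.37656132 0.07      ] jar [0.52508971 0.37135782 0.075     ]
holes [array([ 0.61259013, -0.11631526,  0.084     ]), array([ 0.64783563, -0.11197255,  0.084     ])] [ 0.63021288 -0.1141439   0.084     ]
steel px 402 261 307 187 205 280.0
187 264 265 2
188 264 265 2
189 263 265 3
190 263 264 2
191 263 264 2
192 262 265 4
193 261 265 5
194 261 267 7
195 261 306 19
196 261 307 34
197 261 307 47
198 261 307 47
199 261 305 45
200 262 303 42
201 262 305 42
202 263 301 39
203 265 296 32
204 268 293 26
205 284 285 2
```

send_rows:
  linear:
    - [0.0107,0.0033,0]
    - [0,0,0.03]
    - [0,0,0.035]
    - [0,0,0.03]
    - [0,0,0.02]
    - [0,0,0.012]
    - [0,0,0.0087]
    - [0,0,0]
  twist:
    - [0,0,-0.07]
    - [0,0,0]
    - [0,0,0]
    - [0,0,0]
    - [0,0,0]
    - [0,0,0]
    - [0,0,0]
    - [0,0,0]
  gripper: [66,66,66,66,66,66,66,66]

```text
time: 14.48
ee_pos: [0.4357, 0.3685, 0.0615]
tcp_rot: [-180.0, 0.0, 94.0]
wrist_force: [0.3, -0.6, -0.3]
opening: 0.0566
grasp_force: 0.0
```

send_rows:
  linear:
    - [0,0,0]
    - [0,0,0]
    - [0,0,0]
    - [0,0,0]
    - [0,0,0]
    - [0,0,0]
    - [0,0,0]
  twist:
    - [0,0,0]
    - [0,0,0]
    - [0,0,0]
    - [0,0,0]
    - [0,0,0]
    - [0,0,0]
    - [0,0,0]
  gripper: [60,55,50,40,40,40,40]
  grip_force: 45

```text
time: 15.35
ee_pos: [0.4358, 0.3686, 0.0622]
tcp_rot: [180.0, -0.0, 94.0]
wrist_force: [-2.0, -0.1, 6.3]
opening: 0.0399
grasp_force: 45.0
```

send_rows:
  linear:
    - [0,0,-0.008]
    - [0,0,-0.015]
    - [0,0,-0.02]
    - [0,0,-0.025]
    - [0,0,-0.03]
    - [0,0,-0.03]
    - [0,0,-0.02]
    - [0,0,-0.01]
  twist:
    - [0,0,0]
    - [0,0,0]
    - [0,0,0]
    - [0,0,0]
    - [0,0,0]
    - [0,0,0]
    - [0,0,0]
    - [0,0,0]
  gripper: [40,40,40,40,40,40,40,40]

```text
time: 16.35
ee_pos: [0.4359, 0.3686, 0.2215]
tcp_rot: [179.9, -0.1, 94.0]
wrist_force: [0.7, 0.2, -0.7]
opening: 0.0402
grasp_force: 45.4
```

send_rows:
  linear:
    - [0,0,0]
    - [0,0,0]
  twist:
    - [0,0,0]
    - [0,0,0]
  gripper: [40,40]

```text
time: 16.6
ee_pos: [0.4355, 0.3682, 0.2187]
tcp_rot: [-179.9, 0.0, 94.0]
wrist_force: [0.3, -0.0, -1.4]
opening: 0.04
grasp_force: 45.4
```

```bash
python3 - <<'E'
from h import *
o=bot.get_obs();print(o['ee_pos'],o['tcp_rot'],o['wrist_force'],o['opening'])
im=snap('wrist','w6')
C=cam('wrist',o);E=o['ee_pos'];Rt=R.from_euler('xyz',o['tcp_rot'],degrees=True)
for p in((0,0,-.028),(0,.017,-.011),(0,-.017,-.011),(0,.017,.052),(0,-.017,.052)):print(p,proj(C,E+Rt.apply(p)).round(1))
y=np.radians(96.7);t=np.array([.6300,-.1140,.21]);print('to clamp, tool axes at yaw 96.7:',R.from_euler('xyz',[180,0,96.7],degrees=True).inv().apply(t-E))
q=np.zeros((600,800,3),np.uint8);q[:,:]=cv2.resize(im[200:380,160:400,::-1],(800,600),interpolation=3)
cv2.imwrite('pics/c6.png',q)
E
```

```text
[0.43545068 0.36822559 0.21867971] [-1.79939253e+02  4.28279036e-02  9.40063650e+01] [ 0.25274854 -0.01014359 -1.36116484] 0.04002655042194313
(0, 0, -0.028) [280.6 316.3]
(0, 0.017, -0.011) [319.7 292.6]
(0, -0.017, -0.011) [241.7 292.6]
(0, 0.017, 0.052) [307.9 239.4]
(0, -0.017, 0.052) [254.  239.4]
to clamp, tool axes at yaw 96.7: [-0.50163051  0.13695906  0.00867971]
```

View pics/c6.png

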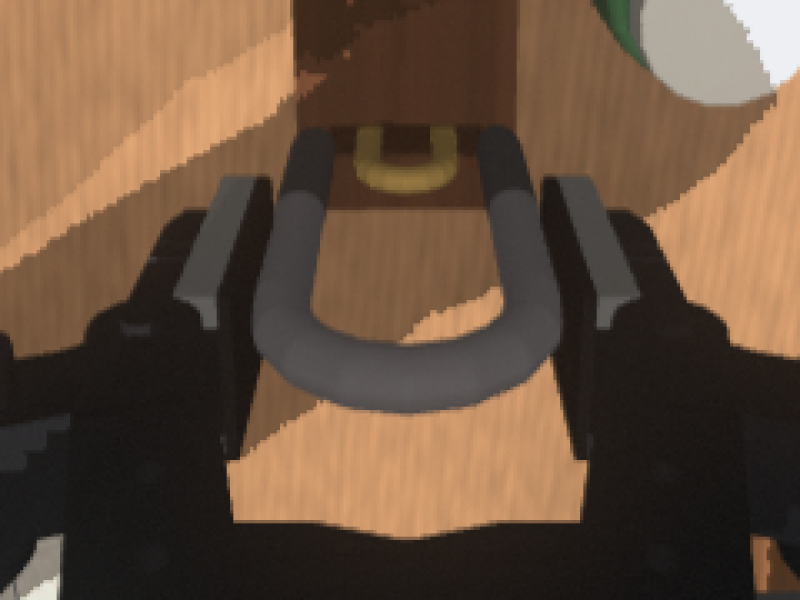

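The leg ends are at about (255,240) and (309,240), against predictions of (254,239) and (308,239). The bolt therefore hangs straight and centred in the gripper. I'll carry it to the clamp.

send_rows:
  linear:
    - [-0.02,0.0055,0]
    - [-0.03,0.0082,0]
    - [-0.0376,0.0102,0]
    - [-0.0376,0.0102,0]
    - [-0.0376,0.0102,0]
    - [-0.0376,0.0102,0]
    - [-0.0376,0.0102,0]
    - [-0.0376,0.0102,0]
  twist:
    - [0,0,-0.27]
    - [0,0,0]
    - [0,0,0]
    - [0,0,0]
    - [0,0,0]
    - [0,0,0]
    - [0,0,0]
    - [0,0,0]
  gripper: [40,40,40,40,40,40,40,40]

```text
time: 17.65
ee_pos: [0.5414, 0.1018, 0.2188]
tcp_rot: [-179.9, 0.0, 96.7]
wrist_force: [0.7, 0.4, -1.3]
opening: 0.0401
grasp_force: 45.4
```

send_rows:
  linear:
    - [-0.0376,0.0102,0]
    - [-0.0376,0.0102,0]
    - [-0.0376,0.0102,0]
    - [-0.0376,0.0102,0]
    - [-0.0376,0.0102,0]
    - [-0.03,0.0082,0]
    - [-0.0079,0.0022,0]
    - [0,0,0]
  twist:
    - [0,0,0]
    - [0,0,0]
    - [0,0,0]
    - [0,0,0]
    - [0,0,0]
    - [0,0,0]
    - [0,0,0]
    - [0,0,0]
  gripper: [40,40,40,40,40,40,40,40]

```text
time: 18.65
ee_pos: [0.6284, -0.1141, 0.2188]
tcp_rot: [-179.9, -0.0, 96.7]
wrist_force: [-0.2, 0.8, -0.8]
opening: 0.0399
grasp_force: 45.5
```

send_rows:
  linear:
    - [0,0,0]
    - [0,0,0]
  twist:
    - [0,0,0]
    - [0,0,0]
  gripper: [40,40]

```text
time: 18.9
ee_pos: [0.6285, -0.1131, 0.2199]
tcp_rot: [180.0, 0.0, 96.8]
wrist_force: [-0.1, -0.5, -0.5]
opening: 0.0403
grasp_force: 45.5
```

send_rows:
  linear:
    - [-0.0007,0.0008,0.01]
    - [0,0,0.015]
    - [0,0,0.012]
    - [0,0,0.005]
    - [0,0,0]
    - [0,0,0]
  twist:
    - [0,0,0]
    - [0,0,0]
    - [0,0,0]
    - [0,0,0]
    - [0,0,0]
    - [0,0,0]
  gripper: [40,40,40,40,40,40]

```text
time: 19.65
ee_pos: [0.6297, -0.1148, 0.1781]
tcp_rot: [180.0, 0.0, 96.7]
wrist_force: [-0.1, 0.8, -0.7]
opening: 0.04
grasp_force: 45.5
```

```bash
python3 - <<'E'
from h import *
o=bot.get_obs();print(o['ee_pos'],o['tcp_rot'],o['wrist_force'],o['opening'])
im=snap('wrist','w7');s=snap('scene','s7')
C=cam('wrist',o);E=o['ee_pos'];Rt=R.from_euler('xyz',o['tcp_rot'],degrees=True)
for p in((0,.017,.052),(0,-.017,.052)):print('leg',proj(C,E+Rt.apply(p)).round(1))
x=np.array([np.cos(np.radians(6.7)),np.sin(np.radians(6.7)),0])
for d in(.017,-.017):
  p=np.array([.6294,-.114,.084])+d*x;print('hole',proj(C,p).round(1),proj(cam('scene'),p).round(1))
q=np.zeros((600,800,3),np.uint8);q[:,:500]=cv2.resize(im[180:330,220:345,::-1],(500,600),interpolation=3)
q[:400,500:]=cv2.resize(s[160:240,215:275,::-1],(300,400),interpolation=3)
cv2.imwrite('pics/c7.png',q)
E
```

```text
[ 0.62971016 -0.11476086  0.17805855] [1.79963031e+02 1.13310290e-02 9.67050818e+01] [-0.10242616  0.81784191 -0.68558061] 0.03996405910759616
leg [307.9 239.4]
leg [254.  239.4]
hole [303.  218.1] [243.5 206.7]
hole [258.4 218.1] [253.1 202. ]
```

View pics/c7.png

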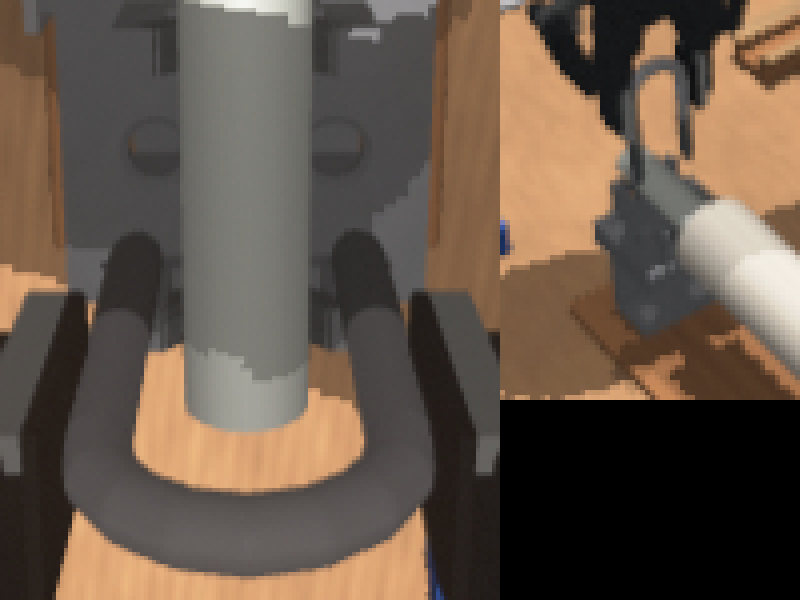

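The lateral fit is right: both the hole pair and the leg pair centre on u≈281.8. Along the spindle, the holes (v≈216.5) lie about 3 mm ahead of the leg tips in tool x. I'll shift by that much, then lower and watch the force.

send_rows:
  linear:
    - [0.0032,0,0]
    - [0,0,0.01]
    - [0,0,0.01]
    - [0,0,0.008]
    - [0,0,0.006]
    - [0,0,0.002]
    - [0,0,0]
    - [0,0,0]
  twist:
    - [0,0,0]
    - [0,0,0]
    - [0,0,0]
    - [0,0,0]
    - [0,0,0]
    - [0,0,0]
    - [0,0,0]
    - [0,0,0]
  gripper: [40,40,40,40,40,40,40,40]

```text
time: 20.75
ee_pos: [0.6293, -0.1115, 0.142]
tcp_rot: [180.0, 0.0, 96.7]
wrist_force: [-0.0, -0.2, -1.0]
opening: 0.0404
grasp_force: 45.5
```

send_rows:
  linear:
    - [0,0,0.002]
    - [0,0,0.002]
    - [0,0,0.002]
    - [0,0,0.002]
    - [0,0,0]
  twist:
    - [0,0,0]
    - [0,0,0]
    - [0,0,0]
    - [0,0,0]
    - [0,0,0]
  gripper: [40,40,40,40,40]

```text
time: 21.38
ee_pos: [0.6291, -0.1115, 0.1333]
tcp_rot: [-180.0, -0.0, 96.7]
wrist_force: [0.2, -0.0, -0.7]
opening: 0.0401
grasp_force: 45.5
```

send_rows:
  linear:
    - [0,0,0.002]
    - [0,0,0.002]
    - [0,0,0.002]
    - [0,0,0.002]
    - [0,0,0]
  twist:
    - [0,0,0]
    - [0,0,0]
    - [0,0,0]
    - [0,0,0]
    - [0,0,0]
  gripper: [40,40,40,40,40]

```text
time: 22.0
ee_pos: [0.6291, -0.1115, 0.1253]
tcp_rot: [-180.0, -0.0, 96.7]
wrist_force: [0.1, 0.2, -0.3]
opening: 0.0399
grasp_force: 45.5
```

send_rows:
  linear:
    - [0,0,0.004]
    - [0,0,0.004]
    - [0,0,0.004]
    - [0,0,0.004]
    - [0,0,0.002]
    - [0,0,0.002]
    - [0,0,0]
    - [0,0,0]
  twist:
    - [0,0,0]
    - [0,0,0]
    - [0,0,0]
    - [0,0,0]
    - [0,0,0]
    - [0,0,0]
    - [0,0,0]
    - [0,0,0]
  gripper: [40,40,40,40,40,40,40,40]

```text
time: 23.0
ee_pos: [0.6292, -0.1116, 0.1057]
tcp_rot: [180.0, 0.0, 96.7]
wrist_force: [-0.1, 0.0, -0.1]
opening: 0.0402
grasp_force: 45.5
```

send_rows:
  linear:
    - [0,0,0.001]
    - [0,0,0.001]
    - [0,0,0]
    - [0,0,0]
  twist:
    - [0,0,0]
    - [0,0,0]
    - [0,0,0]
    - [0,0,0]
  gripper: [40,40,40,40]

```text
time: 23.5
ee_pos: [0.6292, -0.1115, 0.1036]
tcp_rot: [180.0, 0.0, 96.7]
wrist_force: [0.4, 0.3, -0.7]
opening: 0.0401
grasp_force: 45.5
```

send_rows:
  linear:
    - [0,0,0.001]
    - [0,0,0.001]
    - [0,0,0]
    - [0,0,0]
  twist:
    - [0,0,0]
    - [0,0,0]
    - [0,0,0]
    - [0,0,0]
  gripper: [40,40,40,40]

```text
time: 24.0
ee_pos: [0.6292, -0.1115, 0.1016]
tcp_rot: [-180.0, -0.0, 96.7]
wrist_force: [-0.1, -1.1, -0.8]
opening: 0.0404
grasp_force: 45.5
```

send_rows:
  linear:
    - [0,0,0.001]
    - [0,0,0]
    - [0,0,0]
  twist:
    - [0,0,0]
    - [0,0,0]
    - [0,0,0]
  gripper: [40,40,40]

```text
time: 24.38
ee_pos: [0.6293, -0.1116, 0.1012]
tcp_rot: [180.0, 0.0, 96.7]
wrist_force: [-1.4, 0.1, 4.4]
opening: 0.0402
grasp_force: 45.8
```

Contact came at TCP z = 0.101, where a seated bow was predicted. I'll release and retreat.

send_rows:
  linear:
    - [0,0,0]
    - [0,0,0]
    - [0,0,0]
    - [0,0,0]
    - [0,0,0]
    - [0,0,0]
  twist:
    - [0,0,0]
    - [0,0,0]
    - [0,0,0]
    - [0,0,0]
    - [0,0,0]
    - [0,0,0]
  gripper: [55,62,68,68,68,68]

```text
time: 25.12
ee_pos: [0.6292, -0.1115, 0.1006]
tcp_rot: [-180.0, 0.0, 96.7]
wrist_force: [-0.2, -0.5, -0.2]
opening: 0.0581
grasp_force: 0.0
```

send_rows:
  linear:
    - [0,0,-0.008]
    - [0,0,-0.015]
    - [0,0,-0.02]
    - [0,0,-0.025]
    - [0,0,-0.03]
    - [0,0,-0.02]
    - [0,0,0]
    - [0,0,0]
  twist:
    - [0,0,0]
    - [0,0,0]
    - [0,0,0]
    - [0,0,0]
    - [0,0,0]
    - [0,0,0]
    - [0,0,0]
    - [0,0,0]
  gripper: [68,68,68,68,68,68,68,68]

```text
time: 26.12
ee_pos: [0.6291, -0.1115, 0.2181]
tcp_rot: [-180.0, -0.0, 96.7]
wrist_force: [0.2, 0.5, 0.8]
opening: 0.058
grasp_force: 0.0
```

```bash
python3 - <<'E'
from h import *
o=bot.get_obs();print(o['ee_pos'],o['tcp_rot'],o['wrist_force'])
im=snap('wrist','w8');snap('scene','s8');C=cam('wrist',o)
Rt=R.from_euler('xyz',[180,0,96.7],degrees=True);H=np.array([.6294,-.1135,.129])
print('bow crest expected if home',proj(C,H-[0,0,.004]).round(1), 'if 8 mm high',proj(C,H+[0,0,.004]).round(1))
# pixel of bow: column profile at image centre along the tube, and row extents of dark steel
g=cv2.cvtColor(im,cv2.COLOR_RGB2GRAY)
print(np.c_[np.arange(225,300,2),g[225:300:2,282]].tolist())
# same bystanders? compare top views
b=cam and camera('top');a=cv2.imread('pics/t0.png')[:,:,::-1]
cv2.imwrite('pics/t8.png',b[:,:,::-1])
d=np.abs(a.astype(int)-b).max(2)
for n,p,z in(('ink',[.39,-.238],.05),('tape',[.407,-.165],.02),('paint',None,0),('jar',[.523,.369],.07),('brass',[.44,.311],.07),('steel slot',[.4355,.3684],.08)):
  if p: u,v=proj(cam('top'),[*p,z]).astype(int);print(n,np.median(d[v-6:v+7,u-6:u+7]),(d[v-8:v+9,u-8:u+9]>60).mean().round(2))
E
```

```text
[ 0.62909965 -0.11150623  0.21808626] [-1.79975543e+02 -6.54832398e-03  9.67081410e+01] [0.17831649 0.47970905 0.77771441]
bow crest expected if home [281.2 222. ] if 8 mm high [281.2 225.4]
[[225, 80], [227, 110], [229, 118], [231, 118], [233, 119], [235, 119], [237, 119], [239, 120], [241, 119], [243, 119], [245, 145], [247, 157], [249, 157], [251, 157], [253, 157], [255, 157], [257, 156], [259, 157], [261, 157], [263, 156], [265, 158], [267, 171], [269, 170], [271, 169], [273, 166], [275, 167], [277, 167], [279, 171], [281, 171], [283, 170], [285, 172], [287, 174], [289, 175], [291, 176], [293, 174], [295, 171], [297, 168], [299, 168]]
ink 6.0 0.08
tape 66.0 0.75
jar 8.0 0.0
brass 7.0 0.0
steel slot 11.0 0.1
```

```bash
python3 -c "
from h import *
print(ticket.job_done())"
```

```text
the job is handed in; nothing more can be done
None
```

The paper roll is in the V cradles and the large steel U-bolt is over the spindle with both legs through the bracket plate. I handed the job in at about 26 s. The bow's seating was judged from contact at the predicted height (about 4 N) and not seen in a final picture, and I could not confirm by image that the tape stayed put.

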